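# Tighten the window ring of the leaf analyser

### The arm

A 6-joint arm with a two-finger parallel gripper is mounted at the origin on a cart in front of the work surface, level with it; the furniture and walls round the work are solid. World frame = base frame: x ahead of the robot, y to its left, z up, the work surface at z = 0. Lengths are in m, angles in rad, forces in N, time in s.
With the tool pointing down it reaches from about 0.35 to 1 m from the base axis. Payload 7.1 kg.
Tool frame: the origin (TCP) lies at the very end of the fingers, on their centre line; the grasp point (between the pads) lies 19 mm behind it; z points along the fingers, y is the line along which they close (so a half turn about z gives the same grasp; the last joint's range is limited). The gripper opens to 85 mm and grips with 20 to 120 N. Pads are 22 mm wide; open, the fingers measure 114 mm over their backs; the gripper's body (76 mm by 85 mm) begins 54 mm behind the grasp point. The pads swing forward as they close: fully open they stand 13 mm farther back than shut.
Start: joints at [1.175, 0.423, 1.63, -0, 1.089, -0.019], TCP at [0.23, 0.581, 0.231] pointing down, gripper open.
Joint ranges: [-3, 3], [-0.9, 2.11], [0.09, 2.58], [-1.31, 4.45], [0.11, 2.69], [-2.54, 2.54]. Speed limits (rad/s): [2.39, 2.39, 3.01, 3.14, 3.14, 3.14].

### API

Orientations are given as a rotation vector (axis times angle).
In Python, from station import arm, imaging, telemetry, ticket gives the robot as it stands (arm), with the cameras (imaging), the readings (telemetry) and the job (ticket).
- The arm moves only by the shell command python3 inch.py FILE, which reads ROWS from the file FILE. ROWS is a JSON list that holds a single list of rows (three levels of brackets), with 1 to 8 rows, each of 7 numbers: dx, dy, dz in shares of the most that a row can go, 1 being 62.5 mm, then a rotation vector rx, ry, rz in parts of the range, where 1.0 means 60 degrees, then the opening from 0.0 (shut) to 1.0 (fully open); each row shifts and turns the commanded pose from where the row before left it, along the tool's axes as they then stand; what a row does not reach is not made up. A row lasts 1/8 s, in which the tool goes at most 0.0625 m and 0.188 rad, less where a joint would pass 70% of its speed; a pose out of reach is approached as far as the arm can. The fingers move at their own pace and stop on an object; the grip force is fixed at half the most. Time passes only in rows, so rows that do not move let the fingers close. It prints the time, the measured TCP pose, the force, the opening and the grip force at its end. No shift or turn number may pass 1 either way. Input that does not fit is refused with a message, and nothing moves.
- telemetry.get_obs(): the state, without advancing time (a new reading comes with each control period).
- imaging.read_camera(name): name is "scene" or "top" or "wrist"; returns the picture (384x512x3 uint8, red, green, blue); there is no depth.
- imaging.camera_params(name): a dict with "fx", "fy", "cx", "cy" (pixels), "dist" ([k1, k2, p1, p2, k3] as OpenCV has them; the pictures are not rectified), "xyz" and "attitude" of the camera in the world; the wrist camera has in their place "T_tool_cam" (4x4, takes a point from camera to tool coordinates, whose origin is the TCP and whose axes are the flange's). Camera axes: x right, y up, looking along -z (the intrinsics and any distortion apply to the point x, -y, -z); pixel columns grow to the right and rows downward; lengths in m; the calibration is good to about 2 mm. A picture is of the moment at which its call begins: read the wrist's pose just before it. camera_params takes no time and is no camera call.
- ticket.finish_job(): hands the job in; it is judged then, once.
The state is a dict: "clock": time; "joint_positions": joint angles; "qvel": joint speeds; "tau": joint torques, N m; "eef_pos": TCP position; "tool_rot": TCP orientation; "force": force on the tool from outside, world axes, zero at the start; "ft_torque": the same for the moment, N m; "gripper_width": opening from 0.0 (shut) to 1.0 (fully open); "finger_force": force on a finger pad.
Only numpy, scipy, OpenCV 4.12 (cv2) and the standard library are available. Lean on these libraries where they do the work, as an engineer would, in place of code of your own. Each camera call takes 0.05 s, during which the arm holds its last target. There are 200 camera calls.

### The job

The analyser's window has been cleaned and its retainer ring only run in by hand. Take the two-pin spanner from its stand, engage its pins in the ring's two holes and turn the ring clockwise until it is fully home against its stop. Then put the spanner back upright in its stand, pins down and fully seated, and leave the other things where they are.

Things in the scene. Friction and masses are not known exactly. Their poses are not given: they have to be found in the camera images.
- analyser: Bench leaf analyser, fixed: white housing 200 (x) x 150 (y) x 44 mm, sloping keypad and display at its front (-x of its own frame). On its top, 35 mm towards +x from its middle, stands a round dark measuring head. Origin: centre of the underside, on the worktop.
- head_rim (a point): Centre of the measuring head's rim, 64 mm above the worktop. The dark head is 88 mm across, with a flat-bottomed bore 61 mm across and 12 mm deep that holds the retainer ring over a glass window. A short white witness line is on the rim, on the side towards the keypad. Axes as analyser.
- ring_face (a point): Centre of the retainer ring's top face: flat aluminium ring, 59 mm outside, 29 mm inside, 8 mm thick, in the head's bore; when home its face is 3 mm below the rim. Two through holes, 7 mm wide with a 1.2 mm chamfer, 42 mm apart, lie on this point's x axis, 21 mm either side; z is up. It turns and rises with the ring. A black mark on the face meets the witness line when home.
- ring (a joint): Turn of the retainer ring on its coarse multi-start thread, rad: 0 = fully home against a hard stop, growing counter-clockwise seen from above as it is unscrewed (starts 0.55 to 1.05). It sinks 2.2 mm per radian turned clockwise. Turning takes about 0.16 N m; it stays where it is left, and at the stop the torque rises sharply.
- spanner: Steel two-pin spanner, loose, 240 g, 84 mm tall, standing pins down in its stand. Origin: midway between the pin tips; z up along the stem; x along the line of the pins. Pins 4.6 mm thick, 42 mm apart, 7 mm long, tapered to 2.8 mm; above them a crossbar 52 (x) x 14 (y) mm from z = 7 to 21 mm, then a 10 mm stem. Half a turn about z changes nothing.
- spanner_grip (a point): Centre of the spanner's T-handle, 73 mm above the pin tips; axes as spanner. The handle is a flat-sided bar, 76 (x) x 12 (y) x 22 (z) mm, parallel to the line of the pins. Grip it across its 12 mm thickness (y).
- stand: Stand of the spanner, fixed: aluminium base plate 112 (x) x 46 (y) x 6 mm with a black block 73 x 34 mm, 33 mm high, with an open pocket 57 (x) x 18 (y) mm, its rim flared 4.5 mm. The spanner's crossbar rests on ledges in the pocket, 15 mm above the worktop, the pins in a 9 mm wide trench between them, along the stand's x axis, either way round. Origin: centre of the underside.
- stand_seat (a point): Where the spanner's origin is when it is seated in the stand (8 mm above the worktop, middle of the pocket); axes as stand.
- air_blower: Lime rubber bulb blower, 142 x 70 x 70 mm, loose bystander. Origin: centre of its underside.
- spare_dish_1: Empty aluminium dish, 103 mm across, 9 mm high, loose bystander. Origin: centre of its underside.
- scoop: Small steel scoop, 140 x 44 x 22 mm, loose bystander. Origin: centre of its underside.
- weight_case: Brown weight case, 72 x 115 x 42 mm, loose bystander. Origin: centre of its underside.
- sample_tin_2: Round silver sample tin, 64 mm across, 48 mm high, loose bystander. Origin: centre of its underside.

How it is judged:
By the outcome, as a careful person would: the job done as asked, in the order asked, and still so for the second after the job is handed in, with the robot touching nothing.
It also fails if it takes over 54 s, if anything falls off the work surface, if the arm or the gripper's body presses on something with over 40 N, if the wrist force passes 120 N, or if a joint passes its speed limit or range.

## Working session

There is one attempt and no reset: what is moved stays moved. The work goes in short steps, Python scripts to look and compute and a shell command to move; the robot and the scene stay as the last step left them, time stands still between calls to the robot, and variables do not carry over. Pictures are saved under pics/ and viewed, at most 10 in all, crops included, and the job is handed in when it is done.

```bash
ls; mkdir -p pics
python3 - <<'E'
from station import arm, imaging, telemetry, ticket
import cv2
o=telemetry.get_obs();print(o)
for n in("scene","top","wrist"):
    p=imaging.camera_params(n);print(n,p)
    cv2.imwrite(f"pics/{n}0.png",imaging.read_camera(n)[:,:,::-1])
E
```

```text
inch.py
pics
station.py
{'clock': 0.0, 'joint_positions': array([ 1.17498481e+00,  4.23845337e-01,  1.63068994e+00,  2.97348564e-07,
        1.08859406e+00, -1.90271032e-02]), 'qvel': array([-0.00016903,  0.00021029, -0.00106481,  0.00058012, -0.00048784,
        0.00126178]), 'tau': array([ 1.10901343e-03, -5.57399762e+01, -2.81736588e+01,  4.01805403e-05,
        7.47132290e-03, -1.92777719e-05]), 'eef_pos': array([0.22973937, 0.58065829, 0.2305429 ]), 'tool_rot': array([-5.88297546e-01, -3.08569521e+00,  2.36175501e-03]), 'force': array([-0.29830421, -0.7169563 , -0.77910354]), 'ft_torque': array([-0.01321809, -0.00119617, -0.01687217]), 'finger_force': 0.0, 'gripper_width': 0.9998648945293672}
scene {'fx': 428.66803705205996, 'fy': 428.66803705205996, 'cx': 249.8063675662741, 'cy': 187.73016012385406, 'dist': array([-0.05411904,  0.        ,  0.        ,  0.        ,  0.        ]), 'xyz': array([-0.20739982,  0.66263328,  0.60687984]), 'attitude': array([ 0.51615216, -1.22379298, -2.08139525])}
top {'fx': 410.78150549292826, 'fy': 410.78150549292826, 'cx': 261.99596184753676, 'cy': 185.48694420140052, 'dist': array([-0.04436597,  0.        ,  0.        ,  0.        ,  0.        ]), 'xyz': array([0.33807785, 0.00175756, 1.26252444]), 'attitude': array([ 0.11211212, -0.09387152, -1.56128053])}
wrist {'fx': 340.0316678234847, 'fy': 340.0316678234847, 'cx': 259.2803694476921, 'cy': 191.63064840983043, 'dist': array([-0.01594296,  0.        ,  0.        ,  0.        ,  0.        ]), 'T_tool_cam': array([[ 5.35515623e-04,  9.56350884e-01,  2.92220292e-01,
         7.52928496e-02],
       [ 9.99999373e-01, -2.24658283e-04, -1.09733358e-03,
         4.26144263e-04],
       [-9.83786233e-04,  2.92220697e-01, -9.56350405e-01,
        -1.43346686e-01],
       [ 0.00000000e+00,  0.00000000e+00,  0.00000000e+00,
         1.00000000e+00]])}
```

View pics/top0.png

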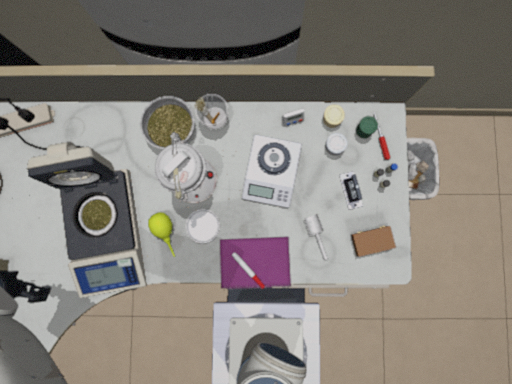

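View pics/scene0.png

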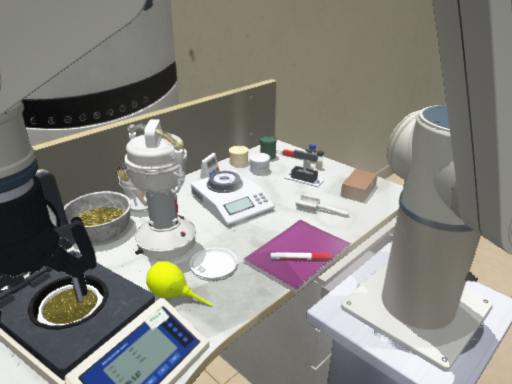

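The top view shows the analyser at (272,172) with its head at (275,158), and the spanner stand at (351,190). The weight case is at (374,241) and the scoop at (315,235). The scene view agrees with this.

```bash
cat > h.py <<'E'
from station import arm, imaging, telemetry, ticket
import cv2, numpy as np
from scipy.spatial.transform import Rotation as R
def pose():
    o=telemetry.get_obs(); return np.array(o["eef_pos"]),R.from_rotvec(o["tool_rot"])
def cam(n,tp=None):
    p=imaging.camera_params(n); K=np.array([[p["fx"],0,p["cx"]],[0,p["fy"],p["cy"]],[0,0,1]])
    if n=="wrist":
        t,r=tp; T=p["T_tool_cam"]; return K,p["dist"],r.as_matrix()@T[:3,:3],t+r.apply(T[:3,3])
    return K,p["dist"],R.from_rotvec(p["attitude"]).as_matrix(),p["xyz"]
def onplane(c,px,z):
    K,d,M,o=c; u=cv2.undistortPoints(np.array(px,float).reshape(-1,1,2),K,d)[:,0]
    v=np.c_[u[:,0],-u[:,1],-np.ones(len(u))]@M.T
    return o+v*((z-o[2])/v[:,2])[:,None]
def project(c,P):
    K,d,M,o=c; q=(np.atleast_2d(P)-o)@M; q=q*[1,-1,-1]
    return cv2.projectPoints(q,np.zeros(3),np.zeros(3),K,d)[0][:,0]
E
python3 - <<'E'
from h import *
c=cam("top")
print(onplane(c,[[351,190],[346,178],[356,204]],.03).round(3), onplane(c,[[275,158]],.064).round(3),onplane(c,[[272,172]],.03).round(3))
t,r=pose();print(r.as_matrix().round(3))
im=cv2.imread("pics/top0.png");cv2.imwrite("pics/c.png",cv2.resize(im[90:280,220:420],(800,760)[:2],interpolation=3)[:600])
E
```

```text
[[ 0.489 -0.252  0.03 ]
 [ 0.525 -0.238  0.03 ]
 [ 0.446 -0.267  0.03 ]] [[ 0.579 -0.022  0.064]] [[ 0.542 -0.013  0.03 ]]
[[-0.93   0.368 -0.   ]
 [ 0.368  0.93  -0.001]
 [ 0.    -0.001 -1.   ]]
```

View pics/c.png

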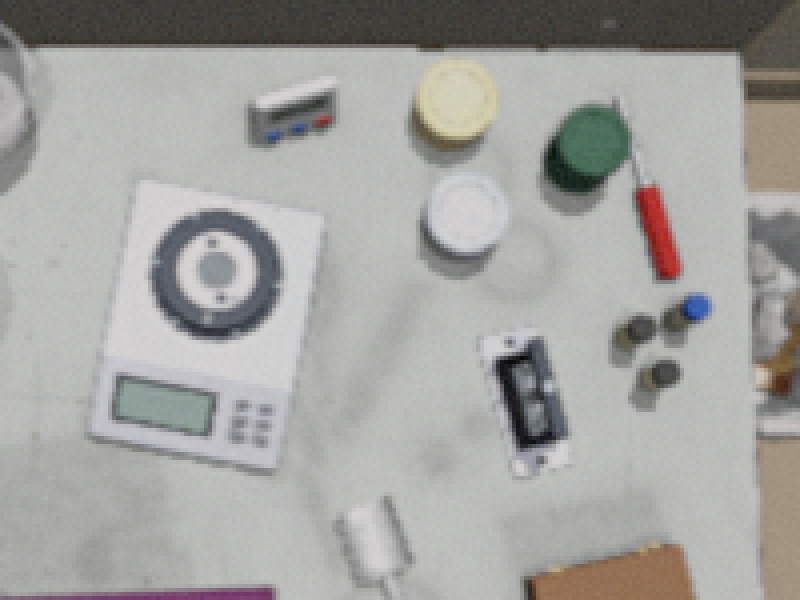

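The crop shows the ring with two holes at about crop (212,243) and (220,298). The stand plate is tilted near (527,400), with the spanner's dark handle over it. I'll move above the stand: translate first, then yaw.

The manual's scale: shifts go in shares of 62.5 mm and turns go in shares of 60 degrees. Converting my numbers, -0.045 m is -0.72, -0.0365 m is -0.584.

```bash
echo '[[[-0.584, -0.72, 0, 0, 0, 0, 1], [-0.584, -0.72, 0, 0, 0, 0, 1], [-0.584, -0.72, 0, 0, 0, 0, 1], [-0.584, -0.72, 0, 0, 0, 0, 1], [-0.584, -0.72, 0, 0, 0, 0, 1], [-0.584, -0.72, 0, 0, 0, 0, 1], [-0.584, -0.72, 0, 0, 0, 0, 1], [-0.584, -0.72, 0, 0, 0, 0, 1]]]' > mv.in && python3 inch.py mv.in
echo '[[[-0.584, -0.72, 0, 0, 0, 0.1719, 1], [-0.456, -0.808, 0, 0, 0, 0, 1], [-0.456, -0.808, 0, 0, 0, 0, 1], [-0.456, -0.808, 0, 0, 0, 0, 1], [-0.456, -0.808, 0, 0, 0, 0, 1], [-0.456, -0.808, 0, 0, 0, 0, 1], [-0.456, -0.808, 0, 0, 0, 0.1719, 1], [0, 0, 0, 0, 0, 0.1767, 1]]]' > mv.in && python3 inch.py mv.in
echo '[[[0, 0, 0, 0, 0, 0.1767, 1], [0, 0, 0, 0, 0, 0.1767, 1], [0, 0, 0, 0, 0, 0.1767, 1], [0, 0, 0, 0, 0, 0.1767, 1], [0, 0, 0, 0, 0, 0.1767, 1], [0, 0, 0, 0, 0, 0.1767, 1], [0, 0, 0, 0, 0, 0.1767, 1], [0, 0, 0, 0, 0, 0.1767, 1]]]' > mv.in && python3 inch.py mv.in
echo '[[[0, 0, 0, 0, 0, 0.1767, 1], [0, 0, 0, 0, 0, 0.1767, 1], [0, 0, 0, 0, 0, 0, 1], [0, 0, 0, 0, 0, 0, 1]]]' > mv.in && python3 inch.py mv.in
cat > shot.py <<'E'
import sys
from h import *
tp=pose();im=imaging.read_camera("wrist")[:,:,::-1]
cv2.imwrite(f"pics/{sys.argv[1]}.png",im);np.savez(f"pics/{sys.argv[1]}.npz",t=tp[0],r=tp[1].as_rotvec())
print(tp[0].round(4),tp[1].as_matrix().round(3).tolist(),telemetry.get_obs()["joint_positions"].round(2))
E
python3 shot.py w1
```

```text
clock: 1.15
eef_pos: [0.3693, 0.1373, 0.2315]
tool_rot: [0.588, 3.086, 0.0]
force: [0.6, 0.0, -0.4]
gripper_width: 1.003
finger_force: 0.0
clock: 2.15
eef_pos: [0.3712, -0.2676, 0.2314]
tool_rot: [1.412, 2.805, -0.001]
force: [-0.5, 0.6, -0.5]
gripper_width: 1.0
finger_force: 0.0
clock: 3.15
eef_pos: [0.3713, -0.2638, 0.2312]
tool_rot: [-2.932, -1.127, 0.0]
force: [-0.6, 0.6, -0.8]
gripper_width: 1.003
finger_force: 0.0
clock: 3.65
eef_pos: [0.3714, -0.2639, 0.2313]
tool_rot: [-3.087, -0.583, 0.0]
force: [0.2, 0.2, -0.4]
gripper_width: 1.0
finger_force: 0.0
[ 0.3714 -0.2639  0.2313] [[0.931, 0.365, -0.0], [0.365, -0.931, 0.0], [-0.0, -0.0, -1.0]] [-0.64  0.17  1.99 -0.    0.98  0.55]
```

View pics/w1.png

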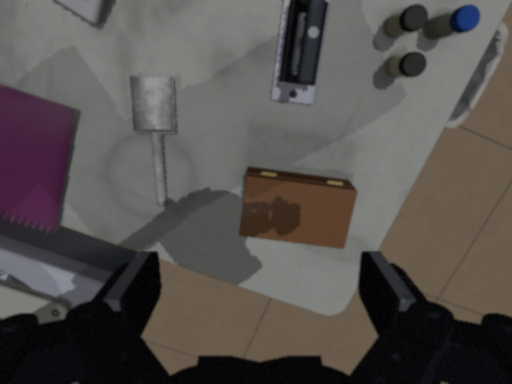

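The stand is at the top edge (column 300). The fingers' view needs to go about 0.11 m further along tool x.

Converted, 0.05 m is 0.8, 0.015 m is 0.24.

```bash
echo '[[[0.8, 0.24, 0, 0, 0, 0, 1], [0.8, 0.24, 0, 0, 0, 0, 1], [0.16, 0.08, 0, 0, 0, 0, 1], [0, 0, 0, 0, 0, 0, 1], [0, 0, 0, 0, 0, 0, 1]]]' > mv.in && python3 inch.py mv.in; python3 shot.py w2
```

```text
clock: 4.32
eef_pos: [0.4852, -0.2567, 0.231]
tool_rot: [-3.087, -0.578, 0.002]
force: [0.2, -0.3, 0.2]
gripper_width: 1.004
finger_force: 0.0
[ 0.4852 -0.2567  0.231 ] [[0.932, 0.361, -0.001], [0.361, -0.932, 0.001], [-0.001, -0.001, -1.0]] [-0.51  0.31  1.8  -0.    1.03  0.69]
```

View pics/w2.png

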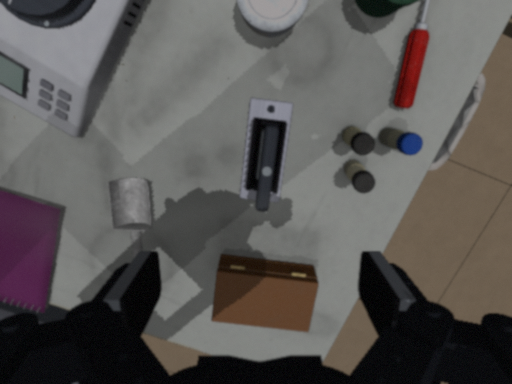

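The dark handle runs from about (269,135) to (262,210) over the stand, whose plate spans (252,98) to (280,200). I'll zoom in numerically.

Run:
```python
import cv2
im=cv2.imread("pics/w2.png");g=cv2.cvtColor(im,cv2.COLOR_BGR2GRAY)
for r in range(96,216,6): print(r,g[r,236:300:2])
```

```text
96 [116 117 119 117 118 116 117 114 110 112 115 116 115 115 114 115 117 113
 114 114 114 116 116 115 114 114 113 113 114 113 114 116]
102 [117 119 117 119 118 117 111 112 135 135 133 132 133 135 133 137 137 137
 134 132 132 130 124 121 117 116 113 113 112 114 115 115]
108 [118 119 119 119 118 117 108 119 135 134 133 132 134 133 134 120  62  39
  45  96 138 138 139 138 139 139 138 134 115 115 116 116]
114 [118 118 119 116 117 113 105 130 134 132 131 132 133 132 137 138 137 137
 136 137 141 138 140 138 139 138 137 127 111 116 117 117]
120 [116 118 116 116 116 109 110 119  80  33   8  11   8  18  19  27  32  41
  46  60  71  82  91  95 108 124 133 115 114 118 119 119]
126 [115 116 116 117 116 102 108  93  55  16  13   6   3   3  10  21  29  30
  27  27  24  13   2   9  19  75 120 109 118 119 119 117]
132 [115 117 116 115 114 101 119  86  37  15   9   9  15  41  33  37  44  48
  45  44  40  26   5  13  32 101 114 114 118 119 119 118]
138 [114 115 115 114 112 109 100  65  24  12   7   4  28  46  35  37  47  45
  43  45  35  19   8  15  60 115 111 117 119 120 118 119]
144 [109 110 111 112 
[... 898 characters left out ...]
 119 127 131 131 132 132]
186 [117 115 107 115  84  39  12   9   6  10   9  30  40  48  46  46  47  36
  18  17  26  86 116 124 132 132 133 133 132 134 131 132]
192 [111 112 110 128 128 125  97  80  76  74  55  40  45  50  48  49  47  71
  74  47  62 123 126 131 131 132 133 132 132 130 132 131]
198 [ 69  68  75  88  97  99  77  73  76  73  49  46  52  53  52  52  52  81
  99  95  93  91  89 112 106  99 105 119 130 132 132 134]
204 [ 69  68  69  71  69  69  72  91  96  75  50  50  54  54  53  51  59  80
  85  84  86  86  85  84  83  85  84  88 118 131 132 133]
210 [ 68  67  67  68  73  75  81  80  81  80  71  53  46  42  45  52  75  83
  84  85  84  83  83  83  82  80  81  92 118 131 131 131]
```

```bash
cat > m.py <<'E'
from h import *
def load(n):
    z=np.load(f"pics/{n}.npz");return cv2.imread(f"pics/{n}.png"),(z["t"],R.from_rotvec(z["r"]))
E
python3 - <<'E'
from m import *
im,tp=load("w2");c=cam("wrist",tp);g=cv2.cvtColor(im,cv2.COLOR_BGR2GRAY)
m=np.zeros_like(g);m[163:182,258:276]=(g[163:182,258:276]>70);ys,xs=np.nonzero(m);print(len(xs),xs.mean(),ys.mean())
p=onplane(c,[[xs.mean(),ys.mean()]],.092)[0]
ax=onplane(c,[[270.5,138],[263,198]],.092);d=ax[0]-ax[1]
yaw=np.arctan2(d[1],d[0]);print("disc",p.round(4),"yaw",np.degrees(yaw))
# bright plate ends
f=cv2.GaussianBlur(g,(3,3),0)
hsv=cv2.cvtColor(im,cv2.COLOR_BGR2HSV)
pl=onplane(c,[[250.5,99],[292.5,103]],.006);print("plate top edge",pl.round(4))
blk=onplane(c,[[271,108.5]],.006);print("plate hole",blk)
t,r=tp;print("tool delta to grip",r.inv().apply(np.r_[p[:2],0]-np.r_[t[:2],0]).round(4),"tool yaw",np.degrees(np.arctan2(*r.as_matrix()[1::-1,0])))
E
```

```text
81 266.44444444444446 170.97530864197532
disc [ 0.493 -0.259  0.092] yaw 14.626646284225249
plate top edge [[ 0.5402 -0.2241  0.006 ]
 [ 0.5523 -0.2666  0.006 ]]
plate hole [[ 0.53893358 -0.24767529  0.006     ]]
tool delta to grip [ 0.0064  0.005  -0.    ] tool yaw 21.19162842100992
```

The disc and the plate agree: grip at (0.493,-0.259), yaw about 15.2°.

Converted, 0.05 m is 0.8, 0.0064 m is 0.1024, 0.105 rad is 0.1003.

```bash
echo '[[[0.1024, 0.08, 0, 0, 0, 0.1003, 1], [0, 0, 0.8, 0, 0, 0, 1], [0, 0, 0.8, 0, 0, 0, 1], [0, 0, 0.64, 0, 0, 0, 1], [0, 0, 0.32, 0, 0, 0, 1], [0, 0, 0.144, 0, 0, 0, 1], [0, 0, 0, 0, 0, 0, 1], [0, 0, 0, 0, 0, 0, 1]]]' > mv.in && python3 inch.py mv.in; python3 shot.py w3;  echo '[[[0, 0, 0, 0, 0, 0, 0], [0, 0, 0, 0, 0, 0, 0], [0, 0, 0, 0, 0, 0, 0], [0, 0, 0, 0, 0, 0, 0], [0, 0, 0, 0, 0, 0, 0], [0, 0, 0, 0, 0, 0, 0]]]' > mv.in && python3 inch.py mv.in
```

```text
clock: 5.38
eef_pos: [0.4949, -0.2596, 0.0634]
tool_rot: [3.113, 0.414, 0.002]
force: [-0.5, -0.7, 0.3]
gripper_width: 0.998
finger_force: 0.0
[ 0.4949 -0.2596  0.0634] [[0.965, 0.262, 0.002], [0.262, -0.965, -0.001], [0.001, 0.001, -1.0]] [-0.5   0.57  1.87 -0.    0.7   0.8 ]
clock: 6.18
eef_pos: [0.4945, -0.2592, 0.0625]
tool_rot: [3.114, 0.415, 0.0]
force: [-0.7, -0.2, 2.8]
gripper_width: 0.129
finger_force: 58.7
```

Converted, -0.05 m is -0.8, -0.042 m is -0.672.

```bash
echo '[[[0, 0, -0.32, 0, 0, 0, 0], [0, 0, -0.8, 0, 0, 0, 0], [0, 0, -0.8, 0, 0, 0, 0], [0.192, -0.672, 0, 0, 0, 0, 0], [0.232, -0.8, 0, 0, 0, 0, 0], [0.232, -0.8, 0, 0, 0, 0, 0], [0.232, -0.8, 0, 0, 0, 0, 0], [0.064, -0.24, 0, 0, 0, 0, 0]]]' > mv.in && python3 inch.py mv.in; echo '[[[0, 0, 0, 0, 0, 0, 0], [0, 0, 0, 0, 0, 0, 0]]]' > mv.in && python3 inch.py mv.in;python3 shot.py w4
```

```text
clock: 7.18
eef_pos: [0.4968, -0.0413, 0.1819]
tool_rot: [-3.113, -0.419, 0.002]
force: [0.0, -0.1, -2.9]
gripper_width: 0.129
finger_force: 59.1
clock: 7.42
eef_pos: [0.4977, -0.0447, 0.1822]
tool_rot: [3.114, 0.414, -0.0]
force: [-0.9, 0.4, -3.0]
gripper_width: 0.131
finger_force: 59.1
[ 0.4977 -0.0447  0.1822] [[0.965, 0.261, -0.0], [0.261, -0.965, -0.0], [-0.0, 0.0, -1.0]] [-0.11  0.31  1.94 -0.    0.89  1.19]
```

View pics/w4.png

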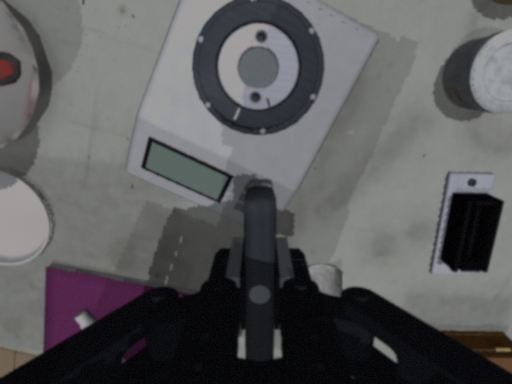

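The ring holes are at (261,36) and (256,98), the mark at (268,103) and the witness line at (237,114), so about 39° of clockwise turn is needed. The spanner's crossbar end shows just beyond the handle at (259,183).

Run:
```python
from m import *
im,tp=load("w4");c=cam("wrist",tp);g=cv2.cvtColor(im,cv2.COLOR_BGR2GRAY)
def blob(x,y,w=8):
    s=g[y-w:y+w+1,x-w:x+w+1].astype(float);k=np.clip(s.max()*.6-s,0,None);Y,X=np.mgrid[-w:w+1,-w:w+1]
    k[X**2+Y**2>w*w]=0
    return x+(k*X).sum()/k.sum(),y+(k*Y).sum()/k.sum()
h=[blob(261,36,7),blob(256,97,6)];print(h)
P=onplane(c,h,.0625);d=P[0]-P[1];print("holes",P.round(4),np.linalg.norm(d),"mid",P.mean(0).round(4),"yaw",np.degrees(np.arctan2(d[1],d[0])))
# head outline
m=((g<75)).astype(np.uint8);m[140:]=0;m[:,:150]=0;m[:,350:]=0
cs=max(cv2.findContours(m,cv2.RETR_EXTERNAL,2)[0],key=cv2.contourArea)
q=onplane(c,cv2.convexHull(cs)[:,0],.064);e=cv2.fitEllipse((q[:,:2]*1000).astype(np.float32));print("head",e,"ncut",(cs[:,0,1]==0).sum())
# mark, witness angle
w=onplane(c,[[237,114]],.064)[0];mk=onplane(c,[[268,103]],.0625)[0];o=P.mean(0)
a=[np.degrees(np.arctan2(*(v-o)[1::-1])) for v in(w,mk)];print("wit,mark",a)
for r in range(176,196,2): print(r,g[r,236:286:2])
t,r=tp
def tool(p): return t+r.apply(p)
for dx in(-.002,0,): print(dx,project(c,[tool([.026+dx,0,.0545-.021]),tool([.026+dx,-.007,.0545-.021]),tool([.026+dx,.007,.0545-.021]),tool([.026+dx,0,.0545-.007]),tool([.038+dx,0,.0545-.084]),tool([dx,0,.0545-.084])]).round(1).tolist())
```

```text
[(np.float64(261.02408558068026), np.float64(35.81308052014605)), (np.float64(255.16419116904112), np.float64(96.44922703849652))]
holes [[ 0.6038 -0.0162  0.0625]
 [ 0.5624 -0.0229  0.0625]] 0.041914341233731486 mid [ 0.5831 -0.0196  0.0625] yaw 9.267498632995045
head ((581.9607543945312, -19.816038131713867), (94.2923812866211, 94.62256622314453), 107.23780822753906) ncut 4
wit,mark [np.float64(169.88889904878036), np.float64(-148.58868249602946)]
176 [ 86  75  77  74  74  75  77  77  75  77 102 116 120 122 125 129 132 132
 132 131 133 132 133 131 131]
178 [ 74  72  72  73  74  74  73  70  65  63  71  92  99 100 102 104 113 125
 130 133 133 133 133 134 132]
180 [ 73  73  73  73  73  72  66  51  49  45  48  51  53  55  57  58  63  85
 117 127 130 134 134 132 132]
182 [ 72  71  73  71  74  70  55  44  44  46  46  46  47  57  58  59  58  62
  98 118 123 128 131 133 131]
184 [ 72  73  71  73  71  56  49  49  52  50  50  50  52  70  75  78  80  72
  90 115 118 120 125 127 130]
186 [ 74  72  72  73  62  43  44  47  40  32  31  31  32  42  45  53  70  81
  88 113 116 116 118 120 124]
188 [ 72  74  73  71  51  38  29  26  26  24  25  22  24  24  23  27  28  37
  70 113 117 118 116 117 117]
190 [ 73  73  73  71  54  36  23  22  25  23  26  25  26  26  28  27  28  30
  51 103 117 117 117 118 118]
192 [ 73  72  70  65  63  36  24  25  27  26  27  26  31  29  29  29  31  32
  39  88 115 116 116 116 117]
194 [ 74  71  62  47  45  31  27  26  27  30  30  31  32  30  34  34  32  32
  35  70 109 116 116 117 115]
-0.002 [[260.9, 185.1], [248.0, 185.1], [273.9, 185.1], [260.8, 178.5], [261.6, 201.3], [261.4, 294.5]]
0 [[260.9, 181.5], [247.9, 181.5], [273.9, 181.5], [260.8, 175.1], [261.6, 195.9], [261.4, 290.0]]
```

Converted, 0.0454 m is 0.7264, 0.001 m is 0.016, 0.051 rad is 0.0487.

```bash
echo '[[[0.7264, -0.008, 0, 0, 0, 0.0477, 0], [0.7264, -0.008, 0.016, 0, 0, 0.0487, 0], [0, 0, 0.48, 0, 0, 0, 0], [0, 0, 0.48, 0, 0, 0, 0], [0, 0, 0, 0, 0, 0, 0], [0, 0, 0, 0, 0, 0, 0], [0, 0, 0, 0, 0, 0, 0]]]' > mv.in && python3 inch.py mv.in; python3 shot.py w5
python3 - <<'E'
from m import *
t,r=pose();print("to go",r.inv().apply(np.array([.5852,-.0200,.1115])-t).round(4),np.degrees(np.arctan2(*r.as_matrix()[1::-1,0])))
E
```

```text
clock: 8.35
eef_pos: [0.5866, -0.0217, 0.1228]
tool_rot: [3.131, 0.256, 0.004]
force: [-0.7, -0.2, -3.2]
gripper_width: 0.131
finger_force: 59.1
[ 0.5866 -0.0217  0.1228] [[0.987, 0.163, 0.002], [0.163, -0.987, -0.0], [0.002, 0.001, -1.0]] [-0.06  0.51  1.79 -0.    0.84  1.35]
to go [-0.001  -0.0017  0.0112] 9.367878949261158
```

Converted, 0.003 m is 0.048, -0.0017 m is -0.0272.

```bash
echo '[[[-0.016, -0.0272, 0.048, 0, 0, 0, 0], [0, 0, 0, 0, 0, 0, 0], [0, 0, 0, 0, 0, 0, 0]]]' > mv.in && python3 inch.py mv.in; python3 shot.py w6; python3 -c "
import cv2
im=cv2.imread('pics/w6.png');cv2.imwrite('pics/w6c.png',cv2.resize(im[120:260,170:350],(720,560),interpolation=2))"
```

```text
clock: 8.78
eef_pos: [0.5843, -0.0196, 0.1184]
tool_rot: [3.131, 0.257, 0.0]
force: [-0.5, 0.6, -2.7]
gripper_width: 0.13
finger_force: 59.1
[ 0.5843 -0.0196  0.1184] [[0.987, 0.163, 0.0], [0.163, -0.987, -0.0], [0.0, 0.0, -1.0]] [-0.05  0.51  1.79 -0.    0.83  1.35]
```

View pics/w6c.png

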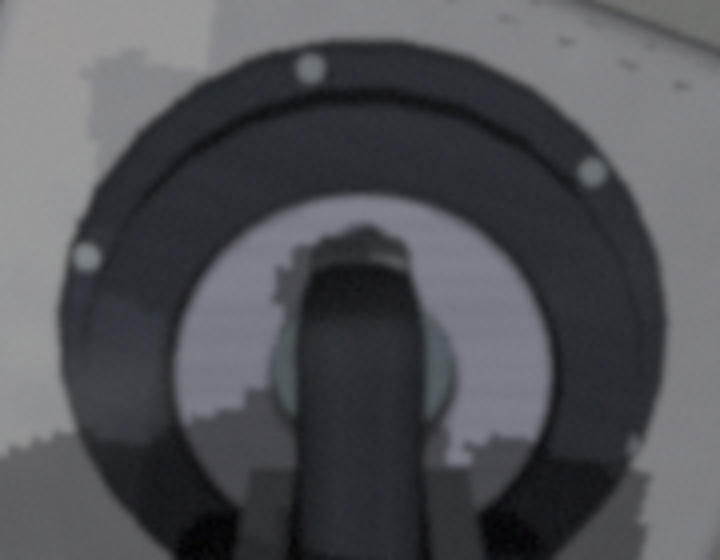

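Run:
```python
from m import *
im,tp=load("w6");c=cam("wrist",tp);t,r=tp
f=lambda p:((project(c,[p])[0]-[170,120])*4).round(1)
T=lambda *p:t+r.apply(p)
o=(-.002,-.0007)
for n,p in dict(tip=(.021,0,.0545),tip_at_face=(.021,0,.0558),farhole=(.021+.0035,0,.0558),farchamf=(.0257,0,.0558),end_low=(.026,0,.0475),end_top=(.026,0,.0335),hand=(.038,0,-.0295)).items(): print(n,f(T(p[0]+o[0],p[1]+o[1],p[2])))
print("window edges mid", onplane(c,[[170+364.5/4,120+372/4]],.052), "bore centre by ring outer edge",onplane(c,[[170+175/4,120+370/4],[170+552/4,120+370/4]],.0626))
print("ring far edge along axis",onplane(c,[[170+363/4,120+195/4]],.0626), "hole far",onplane(c,[[170+363/4,120+225/4]],.0626))
```

```text
tip [358.3 253.5]
tip_at_face [358.3 251.2]
farhole [358.4 228.9]
farchamf [358.4 221.2]
end_low [358.3 233.3]
end_top [358.3 259.7]
hand [358.3 324.2]
window edges mid [[ 0.57988019 -0.02070279  0.052     ]] bore centre by ring outer edge [[ 0.57926875  0.00923771  0.0626    ]
 [ 0.58893254 -0.04881449  0.0626    ]]
ring far edge along axis [[ 0.61169138 -0.01509464  0.0626    ]] hole far [[ 0.60711192 -0.01586113  0.0626    ]]
```

Converted, 0.002 m is 0.032, 0.0005 m is 0.008.

```bash
echo '[[[0.008, 0.0064, 0.032, 0, 0, 0, 0], [0, 0, 0.032, 0, 0, 0, 0], [0, 0, 0.024, 0, 0, 0, 0], [0, 0, 0, 0, 0, 0, 0]]]' > mv.in && python3 inch.py mv.in;  echo '[[[0, 0, 0.024, 0, 0, 0, 0], [0, 0, 0, 0, 0, 0, 0], [0, 0, 0, 0, 0, 0, 0]]]' > mv.in && python3 inch.py mv.in
```

```text
clock: 9.32
eef_pos: [0.5847, -0.0201, 0.1126]
tool_rot: [-3.131, -0.257, 0.001]
force: [0.6, -0.5, -2.2]
gripper_width: 0.126
finger_force: 59.1
clock: 9.7
eef_pos: [0.5849, -0.02, 0.1113]
tool_rot: [3.131, 0.257, 0.0]
force: [0.6, 0.7, -2.0]
gripper_width: 0.13
finger_force: 59.1
```

Converted, 0.0002 m is 0.0032, 0.1 rad is 0.0955.

```bash
echo '[[[0, 0.0032, 0, 0, 0, 0.0955, 0], [0, 0.0032, 0.0032, 0, 0, 0.0955, 0], [0, 0.0032, 0.0032, 0, 0, 0.0955, 0], [0, 0.0032, 0.0032, 0, 0, 0.0955, 0], [0, 0.0032, 0.0032, 0, 0, 0.0955, 0], [0, 0.0032, 0.0032, 0, 0, 0.0955, 0]]]' > mv.in && python3 inch.py mv.in;  python3 - <<'E'
from h import *
o=telemetry.get_obs();t,r=pose();print(o["ft_torque"],o["force"],o["joint_positions"].round(2),np.degrees(np.arctan2(*r.as_matrix()[1::-1,0])))
E
```

```text
clock: 10.45
eef_pos: [0.5848, -0.0211, 0.1103]
tool_rot: [3.066, -0.684, -0.0]
force: [-0.3, 1.2, -4.0]
gripper_width: 0.127
finger_force: 59.0
[ 0.12840669 -0.0517102   0.17683237] [-0.27204813  1.16091119 -4.02127401] [-0.06  0.53  1.79  0.    0.82  1.95] -25.154978425222136
```

```bash
cat > q.py <<'E'
from h import *
o=telemetry.get_obs();t,r=pose();print("tq",o["ft_torque"].round(3),o["force"].round(1),"yaw",np.degrees(np.arctan2(*r.as_matrix()[1::-1,0])).round(2),"q6",o["joint_positions"][5].round(3))
E
echo '[[[0, 0.0016, 0.0016, 0, 0, 0.0477, 0], [0, 0.0016, 0.0016, 0, 0, 0.0477, 0], [0, 0, 0, 0, 0, 0, 0]]]' > mv.in && python3 inch.py mv.in;python3 q.py; echo '[[[0, 0.0016, 0.0016, 0, 0, 0.0477, 0], [0, 0, 0, 0, 0, 0, 0]]]' > mv.in && python3 inch.py mv.in;python3 q.py;echo '[[[0, 0.0016, 0.0016, 0, 0, 0.0477, 0], [0, 0, 0, 0, 0, 0, 0]]]' > mv.in && python3 inch.py mv.in;python3 q.py
```

```text
clock: 10.82
eef_pos: [0.5846, -0.0213, 0.11]
tool_rot: [-3.03, 0.831, 0.0]
force: [-0.8, 0.7, -3.7]
gripper_width: 0.127
finger_force: 58.9
tq [ 0.172 -0.081  0.108] [-0.8  0.7 -3.7] yaw -30.69 q6 2.05
clock: 11.08
eef_pos: [0.5846, -0.0214, 0.11]
tool_rot: [-3.008, 0.906, 0.0]
force: [-0.1, 1.2, -4.7]
gripper_width: 0.125
finger_force: 58.9
tq [ 0.221 -0.071  0.091] [-0.1  1.2 -4.7] yaw -33.51 q6 2.099
clock: 11.32
eef_pos: [0.5846, -0.0215, 0.1099]
tool_rot: [-2.985, 0.98, 0.0]
force: [1.3, 1.6, -4.7]
gripper_width: 0.128
finger_force: 58.9
tq [ 0.199 -0.066  0.114] [ 1.3  1.6 -4.7] yaw -36.36 q6 2.148
```

Converted, 0.0001 m is 0.0016, 0.05 rad is 0.0477.

```bash
for i in 1; do echo '[[[0, 0.0016, 0.0016, 0, 0, 0.0477, 0], [0, 0, 0, 0, 0, 0, 0]]]' > mv.in && python3 inch.py mv.in;python3 q.py;echo '[[[0, 0.0016, 0.0016, 0, 0, 0.0477, 0], [0, 0, 0, 0, 0, 0, 0]]]' > mv.in && python3 inch.py mv.in;python3 q.py; done; python3 shot.py w7; python3 -c "
import cv2
im=cv2.imread('pics/w7.png');cv2.imwrite('pics/w7c.png',cv2.resize(im[110:290,150:370],(792,594)[:2],interpolation=2))"
```

```text
clock: 11.58
eef_pos: [0.5845, -0.0215, 0.1098]
tool_rot: [2.96, -1.053, 0.0]
force: [0.7, 0.6, -3.9]
gripper_width: 0.131
finger_force: 59.0
tq [ 0.351 -0.067  0.403] [ 0.7  0.6 -3.9] yaw -39.17 q6 2.197
clock: 11.82
eef_pos: [0.5845, -0.0217, 0.1098]
tool_rot: [2.933, -1.125, 0.0]
force: [1.3, 1.1, -3.3]
gripper_width: 0.125
finger_force: 60.4
tq [ 0.27  -0.075  0.966] [ 1.3  1.1 -3.3] yaw -41.98 q6 2.247
[ 0.5845 -0.0217  0.1098] [[0.743, -0.669, 0.0], [-0.669, -0.743, -0.0], [0.0, 0.0, -1.0]] [-0.06  0.53  1.8  -0.    0.82  2.25]
```

View pics/w7c.png

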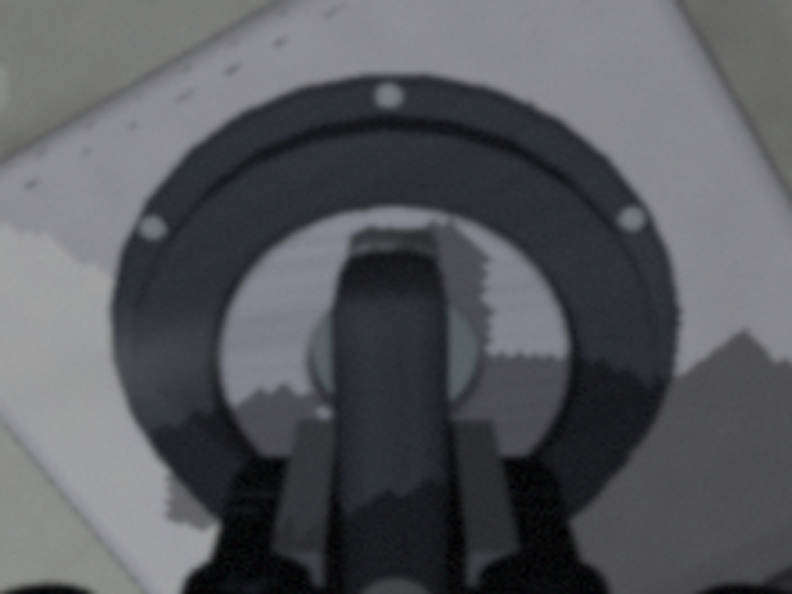

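Torque has risen sharply (0.40, then 0.97 N m), so the ring is on its stop. I'll add one small firm nudge, back off into the slack and lift.

Converted, 0.03 rad is 0.0286.

```bash
echo '[[[0, 0, 0, 0, 0, 0.0286, 0], [0, 0, 0, 0, 0, 0, 0], [0, 0, 0, 0, 0, 0, 0]]]' > mv.in && python3 inch.py mv.in;python3 q.py;echo '[[[0, -0.0016, 0, 0, 0, -0.0668, 0], [0, -0.0016, 0, 0, 0, -0.0477, 0], [0, 0, 0, 0, 0, 0, 0], [0, 0, 0, 0, 0, 0, 0]]]' > mv.in && python3 inch.py mv.in;python3 q.py
```

```text
clock: 12.25
eef_pos: [0.5846, -0.0218, 0.1098]
tool_rot: [2.914, -1.173, 0.0]
force: [0.9, -0.2, -3.1]
gripper_width: 0.132
finger_force: 64.2
tq [ 0.167 -0.067  1.265] [ 0.9 -0.2 -3.1] yaw -43.85 q6 2.279
clock: 12.75
eef_pos: [0.5845, -0.0215, 0.1097]
tool_rot: [-2.978, 1.0, 0.0]
force: [0.0, 1.7, -1.9]
gripper_width: 0.128
finger_force: 59.2
tq [ 0.304 -0.004  0.079] [ 0.   1.7 -1.9] yaw -37.14 q6 2.161
```

Converted, -0.03 m is -0.48, -0.01 m is -0.16, -0.18 rad is -0.1719.

```bash
echo '[[[0, 0, -0.08, 0, 0, -0.0095, 0], [0, 0, -0.16, 0, 0, 0, 0], [0, 0, -0.48, 0, 0, 0, 0], [0, 0, -0.48, 0, 0, -0.1719, 0], [0, 0, 0, 0, 0, -0.1728, 0], [0, 0, 0, 0, 0, -0.1728, 0], [0, 0, 0, 0, 0, -0.1728, 0], [0, 0, 0, 0, 0, -0.1719, 0]]]' > mv.in && python3 inch.py mv.in;echo '[[[-0.48, 0, 0, 0, 0, 0, 0], [-0.8, 0, 0, 0, 0, 0, 0], [-0.16, 0, 0, 0, 0, 0, 0], [0, 0, 0, 0, 0, 0, 0], [0, 0, 0, 0, 0, 0, 0]]]' > mv.in && python3 inch.py mv.in;python3 q.py;python3 shot.py w8
```

```text
clock: 13.75
eef_pos: [0.5847, -0.0217, 0.1856]
tool_rot: [3.112, 0.426, 0.001]
force: [-0.1, -0.2, -2.1]
gripper_width: 0.132
finger_force: 59.2
clock: 14.38
eef_pos: [0.4994, -0.0453, 0.1854]
tool_rot: [3.113, 0.418, 0.003]
force: [0.3, -0.6, -2.7]
gripper_width: 0.129
finger_force: 59.2
tq [0.061 0.019 0.024] [ 0.3 -0.6 -2.7] yaw 15.28 q6 1.19
[ 0.4994 -0.0453  0.1854] [[0.965, 0.264, 0.002], [0.264, -0.965, -0.0], [0.002, 0.001, -1.0]] [-0.11  0.31  1.94  0.    0.9   1.19]
```

View pics/w8.png

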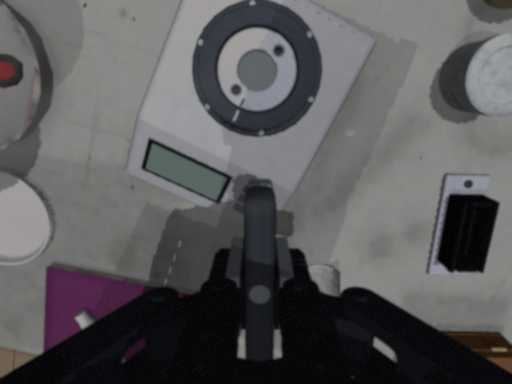

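The mark now meets the witness line at (237,112), so the ring is home. The spanner sits in the grip as before. Now back to the recorded seat pose.

Converted, 0.041 m is 0.656, -0.0122 m is -0.1952.

```bash
echo '[[[-0.1952, 0.656, 0, 0, 0, 0, 0], [-0.1952, 0.656, 0, 0, 0, 0, 0], [-0.1952, 0.656, 0, 0, 0, 0, 0], [-0.1952, 0.656, 0, 0, 0, 0, 0], [-0.1952, 0.656, 0, 0, 0, 0, 0], [0, 0, 0.64, 0, 0, 0, 0], [0, 0, 0.48, 0, 0, 0, 0], [0, 0, 0, 0, 0, 0, 0]]]' > mv.in && python3 inch.py mv.in;echo '[[[0, 0, 0, 0, 0, 0, 0], [0, 0, 0, 0, 0, 0, 0]]]' > mv.in && python3 inch.py mv.in;python3 q.py
python3 - <<'E'
from h import *
t,r=pose();print("to go",r.inv().apply(np.array([.4945,-.2592,.0625])-t).round(4))
E
```

```text
clock: 15.42
eef_pos: [0.4921, -0.2585, 0.1125]
tool_rot: [-3.111, -0.418, 0.006]
force: [0.6, -0.3, -2.0]
gripper_width: 0.128
finger_force: 59.3
clock: 15.68
eef_pos: [0.4942, -0.2595, 0.1161]
tool_rot: [3.112, 0.418, 0.003]
force: [-0.7, 0.2, -1.9]
gripper_width: 0.128
finger_force: 59.3
tq [-0.035 -0.027 -0.012] [-0.7  0.2 -1.9] yaw 15.31 q6 0.799
to go [ 0.0003 -0.0003  0.0536]
```

Converted, 0.015 m is 0.24, 0.01 m is 0.16.

```bash
echo '[[[0.0048, -0.0048, 0.24, 0, 0, 0, 0], [0, 0, 0.24, 0, 0, 0, 0], [0, 0, 0.16, 0, 0, 0, 0], [0, 0, 0.112, 0, 0, 0, 0], [0, 0, 0, 0, 0, 0, 0]]]' > mv.in && python3 inch.py mv.in;python3 q.py; echo '[[[0, 0, 0.048, 0, 0, 0, 0], [0, 0, 0.032, 0, 0, 0, 0], [0, 0, 0.016, 0, 0, 0, 0], [0, 0, 0, 0, 0, 0, 0]]]' > mv.in && python3 inch.py mv.in;python3 q.py
```

```text
clock: 16.3
eef_pos: [0.4928, -0.2586, 0.067]
tool_rot: [-3.113, -0.418, 0.002]
force: [-0.4, -0.2, -2.6]
gripper_width: 0.132
finger_force: 59.4
tq [-0.056  0.052  0.023] [-0.4 -0.2 -2.6] yaw 15.28 q6 0.799
clock: 16.8
eef_pos: [0.4934, -0.2589, 0.0625]
tool_rot: [3.113, 0.418, 0.001]
force: [-1.4, 0.4, 4.2]
gripper_width: 0.131
finger_force: 60.3
tq [ 0.135  0.299 -0.021] [-1.4  0.4  4.2] yaw 15.29 q6 0.799
```

```bash
echo '[[[0, 0, 0, 0, 0, 0, 0.5], [0, 0, 0, 0, 0, 0, 1], [0, 0, 0, 0, 0, 0, 1], [0, 0, 0, 0, 0, 0, 1], [0, 0, 0, 0, 0, 0, 1], [0, 0, -0.48, 0, 0, 0, 1], [0, 0, -0.96, 0, 0, 0, 1], [0, 0, -0.96, 0, 0, 0, 1]]]' > mv.in && python3 inch.py mv.in;echo '[[[-0.112, -0.08, -0.304, 0, 0, 0, 1], [0, 0, 0, 0, 0, 0, 1], [0, 0, 0, 0, 0, 0, 1]]]' > mv.in && python3 inch.py mv.in;python3 q.py;python3 shot.py w9
python3 - <<'E'
from m import *
a=load("w9")[0];b=load("w2")[0]
cv2.imwrite("pics/cmp.png",np.hstack([cv2.resize(x[60:260,180:380],(400,400),interpolation=2) for x in(b,a)]))
im,tp=load("w9");c=cam("wrist",tp);g=cv2.cvtColor(im,cv2.COLOR_BGR2GRAY)
t,r=tp
e=project(c,[[.493,-.259,.092]])[0].astype(int);x,y=e
m=g[y-12:y+12,x-9:x+9]>70;ys,xs=np.nonzero(m);print(e,len(xs),onplane(c,[[xs.mean()+x-9,ys.mean()+y-12]],.092))
E
```

```text
clock: 17.8
eef_pos: [0.4928, -0.2586, 0.213]
tool_rot: [-3.113, -0.418, 0.002]
force: [0.7, -1.9, 0.2]
gripper_width: 0.998
finger_force: 0.0
clock: 18.18
eef_pos: [0.4842, -0.2553, 0.229]
tool_rot: [-3.112, -0.418, 0.004]
force: [0.4, -0.5, 0.3]
gripper_width: 1.0
finger_force: 0.0
tq [ 0.011 -0.019 -0.058] [ 0.4 -0.5  0.3] yaw 15.28 q6 0.797
[ 0.4842 -0.2553  0.229 ] [[0.965, 0.264, -0.002], [0.264, -0.965, 0.001], [-0.002, -0.002, -1.0]] [-0.51  0.31  1.8  -0.    1.03  0.8 ]
[267 169] 83 [[ 0.49196366 -0.25838948  0.092     ]]
```

View pics/cmp.png

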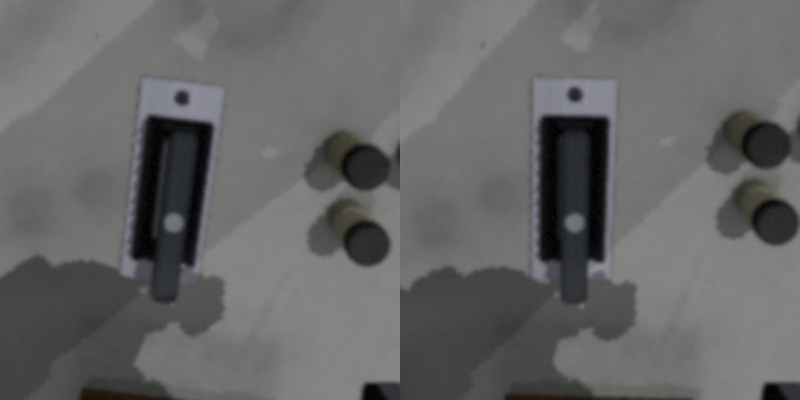

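The before (left) and after (right) views match: the spanner is upright in its stand, with the disc at (574,222) in line with the plate. Contact came at the same height as when it was grasped, so it is seated.

```bash
python3 -c "
from station import arm, imaging, telemetry, ticket
print(ticket.finish_job())"
```

```text
the job is handed in; nothing more can be done
None
```

The ring is turned clockwise fully home on its stop with its mark on the witness line, the spanner is back upright and seated in its stand, nothing else was moved, and the job was handed in at about 18 s on the robot's clock.

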